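# Screw down the loose wing nut of the food press

## Task

One of the two wing nuts on the food press is still loose and stands up off its washer. With the fingertips, push its wings round, stroke after stroke, clockwise until it is fully home on its washer. Do it gently: only push, never pinch a nut, do not lift or shove the press, and leave the tight nut and the other things as they are.

Things in the scene. Friction and masses are not known exactly. Their poses are not given: they have to be found in the camera images.
- press: food press, 2 kg, standing loose on rubber feet: white tub 150 x 90 mm, fixed wooden lid 170 x 104 mm with its flat top 70 mm above the worktop. Origin: centre of the underside; x along its length. Two upright steel posts, 9 mm across, stand 50 mm either side of the middle on its x axis and end 118 mm above the worktop; each carries a wing nut.
- loose_nut: the loose nut, on the post at +x of the press; stands higher than the other. Steel wing nut. Origin: centre of its underside, on its axis; x along its wings, z up. Hub 25 mm across at the foot, 18 mm at the top, 16 mm tall. Two flat upright wings, 6 mm thick, one each way along +x and -x, reach 32 mm from the axis; they span 8 to 32 mm above the underside.
- tight_nut: the tight nut, on the post at -x of the press; to be left. Steel wing nut. Origin: centre of its underside, on its axis; x along its wings, z up. Hub 25 mm across at the foot, 18 mm at the top, 16 mm tall. Two flat upright wings, 6 mm thick, one each way along +x and -x, reach 32 mm from the axis; they span 8 to 32 mm above the underside.
- loose_nut_turn (a joint): the loose nut: how far it is unscrewed, rad: 0 = fully down on its washer (a firm stop), growing counterclockwise seen from above. It rises 8 mm a turn (right-hand thread), has about 0.03 N m of friction, stays where it is left. Starts at 4.5 to 9, its underside 6 to 11 mm above the washer. At 0 its wings lie along the press's x axis.
- tight_nut_turn (a joint): the tight nut: how far it is unscrewed, rad: 0 = fully down on its washer (a firm stop), growing counterclockwise seen from above. It rises 8 mm a turn (right-hand thread), has about 0.03 N m of friction, stays where it is left. Starts at 0.
- loose_nut_seat (a point): top of the washer (28 mm across) under the loose nut, on the nut's axis, 72 mm above the worktop; z up. The nut's underside is here when it is home.
- tight_nut_seat (a point): the same point under the tight nut.
- spice_jar: spice jar with a dark cap, 41 mm across, 105 mm tall; a bystander, loose. Origin: centre of its underside.
- tin: food tin, 75 mm across, 58 mm tall; a bystander, loose. Origin: centre of its underside.
- egg_timer: round wind-up kitchen timer, 67 mm across, 66 mm tall; a bystander, loose. Origin: centre of its underside.
- glass: drinking glass, 81 mm across, 93 mm tall; a bystander, loose. Origin: centre of its underside.
- salt_box: round wooden salt box, 92 mm across, 76 mm tall; a bystander, loose. Origin: centre of its underside.
- teaspoon: steel teaspoon, 130 x 27 mm; a bystander, loose. Origin: centre of its underside.
- mill: small salt shaker, 44 mm across, 90 mm tall; a bystander, loose. Origin: centre of its underside.

How it is judged:
By the outcome, as a careful person would: the job done as asked, in the order asked, and still so for the second after the job is handed in, with the robot touching nothing.
It also fails if it takes over 72 s, if anything falls off the work surface, if the arm or the gripper's body presses on something with over 40 N, if the wrist force passes 120 N, or if a joint passes its speed limit or range.

## Robot

A 6-joint arm with a two-finger parallel gripper is mounted at the origin on a cart in front of the work surface, level with it; the furniture and walls round the work are solid. World frame = base frame: x ahead of the robot, y to its left, z up, the work surface at z = 0. Lengths are in m, angles in rad, forces in N, time in s.
With the tool pointing down it reaches from about 0.35 to 0.85 m from the base axis. Payload 8.1 kg.
Tool frame: the origin (TCP) lies on the centre line of the jaws, within the pads' length; the fingertips stand 25 mm ahead of it and the grasp point (between the pads) lies 6 mm ahead of it; z points along the fingers, y is the line along which they close (so a half turn about z gives the same grasp; the last joint's range is limited). The gripper opens to 85 mm and grips with 20 to 120 N. Pads are 22 mm wide; open, the fingers measure 114 mm over their backs; the gripper's body (76 mm by 85 mm) begins 54 mm behind the grasp point. The pads swing forward as they close: fully open they stand 13 mm farther back than shut.
Start: joints at [-1.318, 0.13, 1.488, -0, 1.523, -0.085], TCP at [0.199, -0.566, 0.226] pointing down, gripper open.
Joint ranges: [-2.96, 2.96], [-0.89, 2.26], [0.02, 2.5], [-1.34, 4.48], [0, 2.73], [-2.66, 2.66]. Speed limits (rad/s): [2.39, 2.39, 2.79, 3.14, 3.14, 3.14].

## Interface

Orientations are given as a rotation vector (axis times angle).
In Python, from plant import * gives the robot as it stands. The module is installed in compiled form; this text tells all that it offers.
- The arm moves only by the tool play_rows, never from a script. Its argument "motion" is one flat list of numbers, 7 for each row, row after row: the turn, a rotation vector about the tool's x, y, z in degrees, then the shift along the tool's x, y, z in mm, then the opening, from 0 (shut) to 1 (fully open). A call has 1 to 8 rows; each row shifts and turns the commanded pose from where the row before left it, along the tool's axes as they then stand; what a row does not reach is not made up. A row lasts 1/8 s, in which the tool goes at most 62.5 mm and 10.7 degrees, less where a joint would pass 70% of its speed; a pose out of reach is approached as far as the arm can. A call is refused whole if a number of a shift passes 62.5 or a number of a turn 10.7, either way. A call with a gripper value outside its range is refused whole. The fingers move at their own pace and stop on an object; the grip force is fixed at half the most. Time passes only in rows, so rows that do not move let the fingers close. It gives the time, the measured TCP pose, the force, the opening and the grip force at its end, in the units of the state.
- get_state(): the state, without advancing time (a new reading comes with each control period).
- get_image(name): name is "scene" or "top" or "wrist"; returns the picture (400x640x3 uint8, red, green, blue); there is no depth.
- get_calibration(name): a dict with "mtx" (3x3 intrinsics, pixels), "k1" (the pictures are not rectified: a ray, as slopes to the right and down, at radius r is drawn at 1 + k1 r^2 times it, then the intrinsics apply), "R" (3x3) and "t" (3): a world point X has camera coordinates R X + t. Camera axes: x right, y down, z forward; pixel columns grow to the right and rows downward; lengths in m; the calibration is good to about 2 mm. A picture is of the moment at which its call begins: read the wrist's pose just before it. get_calibration takes no time and is no camera call; for the wrist camera it gives the pose at the moment of the call.
- close_job(): hands the job in; it is judged then, once.
Trained networks look in the newest picture that a camera, given by its name, has taken for a name from the list of things; names that differ only in an ending like _2 or _b are one class to them, and where a whole thing is asked for, a point or a joint stands for the part that bears it (a point fixed in the world has none). Each returns a list of dicts, best first, with "score" (0 to 1); they miss things now and then, are a little off and sometimes report something else, mostly with a low value. They report only what shows in the picture. A call takes as long as a camera call.
- spot_in(camera, thing): "at" ([x, y, z] in m, in world coordinates, good to about 4 mm: the middle of the surface that is visible of it).
The state is a dict: "time": time; "joint_positions": joint angles; "qvel": joint speeds; "joint_efforts": joint torques, N m; "eef_pos": TCP position; "ee_rot": TCP orientation; "contact_force": force on the tool from outside, world axes, zero at the start; "torque": the same for the moment, N m; "grip_width": finger opening in m; "finger_force": force on a finger pad.
Only numpy, scipy, OpenCV 4.12 (cv2) and the standard library are available. Lean on these libraries where they do the work, as an engineer would, in place of code of your own. Each camera call takes 0.05 s, during which the arm holds its last target. There are 200 camera calls.

## Working session

There is one attempt and no reset: what is moved stays moved. The work goes in short steps, Python scripts to look and compute and a tool call to move; the robot and the scene stay as the last step left them, time stands still between calls to the robot, and variables do not carry over. Pictures are saved under pics/ and viewed, at most 10 in all, crops included, and the job is handed in when it is done.

Besides the shell and the picture viewer there is one more tool, called as name(argument=value, ...), one argument or row to a line, values as JSON. play_rows: Moves the arm, as the interface text tells. Its arguments: {"type":"object","properties":{"motion":{"type":"array"}},"required":["motion"]}

```bash
mkdir -p pics; python3 - <<'E'
from plant import *
import cv2,numpy as np
s=get_state();print(s['time'],s['eef_pos'],s['ee_rot'])
for c in ['top','scene']:
    im=get_image(c);cv2.imwrite(f'pics/{c}0.png',im[:,:,::-1])
    for n in ['press','loose_nut','tight_nut','spice_jar','tin','egg_timer','glass','salt_box','teaspoon','mill']:
        print(c,n,[(np.round(d['at'],3).tolist(),round(d['score'],2)) for d in spot_in(c,n)[:2]])
print(get_calibration('top'))
E
```

```text
0.0 [ 0.19871552 -0.56553551  0.22485803] [-3.09509069e+00 -5.27794294e-01  2.91041716e-04]
top press [([0.477, -0.215, 0.068], 0.61), ([0.464, -0.262, 0.103], 0.5)]
top loose_nut []
top tight_nut [([0.492, -0.171, 0.088], 0.64)]
top spice_jar [([0.407, 0.058, 0.109], 0.79)]
top tin [([0.515, 0.041, 0.06], 0.94)]
top egg_timer [([0.378, -0.428, 0.052], 0.78)]
top glass [([0.574, -0.437, 0.036], 0.93)]
top salt_box [([0.466, -0.471, 0.072], 0.56), ([0.478, -0.216, 0.071], 0.36)]
top teaspoon [([0.67, -0.235, 0.003], 0.47)]
top mill [([0.643, -0.375, 0.071], 0.5)]
scene press [([0.466, -0.275, 0.066], 0.75)]
scene loose_nut [([0.46, -0.275, 0.096], 0.5)]
scene tight_nut [([0.463, -0.274, 0.072], 0.63), ([0.489, -0.178, 0.087], 0.46)]
scene spice_jar []
scene tin [([0.517, 0.014, 0.045], 0.97)]
scene egg_timer [([0.378, -0.447, 0.045], 0.71)]
scene glass [([0.561, -0.446, 0.066], 0.6)]
scene salt_box [([0.455, -0.496, 0.063], 0.78)]
scene teaspoon [([0.652, -0.246, 0.002], 0.66)]
scene mill [([0.65, -0.39, 0.08], 0.6)]
{'mtx': array([[482.00240331,   0.        , 314.60955416],
       [  0.        , 482.00240331, 200.72889738],
       [  0.        ,   0.        ,   1.        ]]), 'k1': 0.008766942229269376, 'R': array([[-0.10543774, -0.99441742, -0.00410744],
       [-0.97101991,  0.10384604, -0.21525874],
       [ 0.21448359, -0.01870799, -0.97654841]]), 't': array([-0.13553775,  0.55588914,  1.23197518])}
```

```bash
python3 - <<'E'
import cv2,numpy as np
a=cv2.imread('pics/top0.png');b=cv2.imread('pics/scene0.png')
cv2.imwrite('pics/ab.png',np.vstack([a,b])[:, :] if 0 else cv2.resize(np.vstack([a,b]),(480,600)))
E
```

```text
(no output)
```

View pics/top0.png

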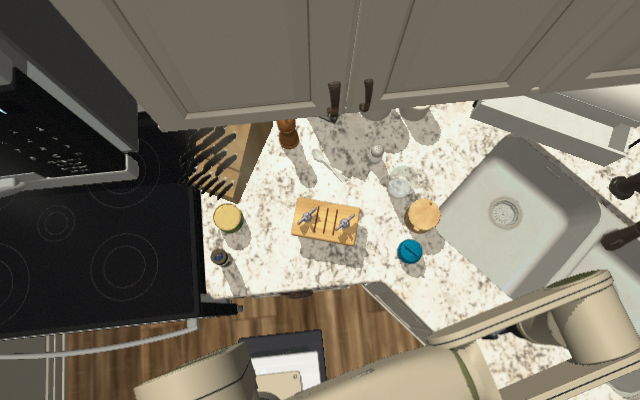

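View pics/scene0.png

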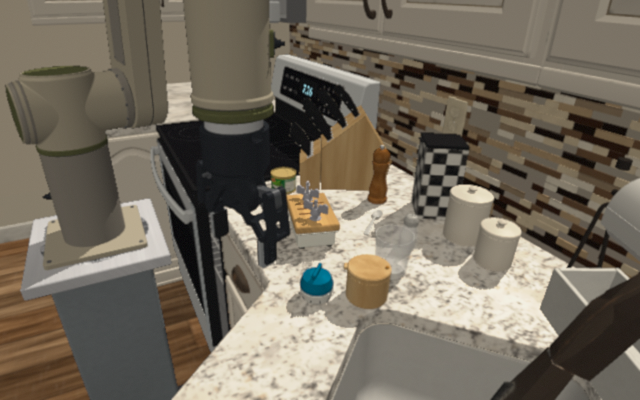

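The top view shows the press at about (326,221), with nuts at (308,216) and (345,223). The loose nut is probably the right one, at world y≈-0.275. I'll go above it and look from close by.

play_rows(
  motion=[0, 0, 0, 44, -31, -8, 0.45, 0, 0, 0, 44, -31, -8, 0.45, 0, 0, 0, 44, -31, -8, 0.45, 0, 0, 0, 44, -31, -8, 0.45, 0, 0, 0, 44, -31, -8, 0.45, 0, 0, 0, 44, -31, -8, 0.45, 0, 0, 0, 0, 0, 0, 0.45],
)

```text
time: 1.98
eef_pos: [0.3885, -0.3006, 0.2751]
ee_rot: [3.095, 0.536, 0.003]
contact_force: [-0.0, -0.5, -0.2]
grip_width: 0.0383
finger_force: 0.0
```

```bash
python3 - <<'E'
from plant import *
import cv2,numpy as np
s=get_state();print(s['time'],s['eef_pos'],s['ee_rot'],s['joint_positions'],s['grip_width'])
im=get_image('wrist');cv2.imwrite('pics/w1.png',im[:,:,::-1])
k=get_calibration('wrist');print(k)
for n in ['press','loose_nut','tight_nut','loose_nut_seat']:
    print(n,[(np.round(d['at'],3).tolist(),round(d['score'],2)) for d in spot_in('wrist',n)[:2]])
t=get_image('top');cv2.imwrite('pics/t1.png',cv2.resize(t[180:260,270:380,::-1],None,fx=6,fy=6,interpolation=2))
E
```

```text
1.975 [ 0.38845655 -0.30063484  0.27507388] [3.09453071e+00 5.35659835e-01 3.01678453e-03] [-7.63762483e-01 -1.85067145e-01  1.70902986e+00  9.28509887e-04
  1.61565115e+00  4.64275484e-01] 0.03828561746394441
{'mtx': array([[289.80935367,   0.        , 321.87722306],
       [  0.        , 289.80935367, 202.35380308],
       [  0.        ,   0.        ,   1.        ]]), 'k1': -0.05184344301851435, 'R': array([[ 0.33559839, -0.9420021 ,  0.00240023],
       [-0.90931969, -0.32328746,  0.26195976],
       [-0.24599068, -0.09009585, -0.96507581]]), 't': array([-0.41560516,  0.20760142,  0.49321641])}
press [([0.478, -0.213, 0.07], 0.67)]
loose_nut [([0.465, -0.263, 0.098], 0.75)]
tight_nut [([0.496, -0.175, 0.09], 0.76), ([0.414, 0.048, 0.077], 0.28)]
loose_nut_seat [([0.483, -0.213, 0.074], 0.76)]
```

View pics/w1.png

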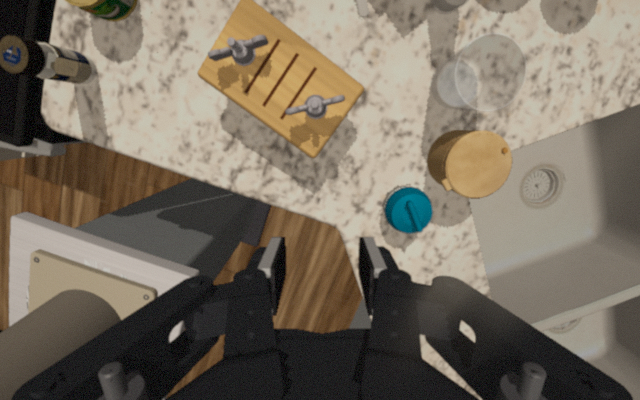

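Wrist view: the nuts are at (240,48) and (316,105), both with wings askew to the lid. I'll zoom in to tell which one stands higher.

```bash
python3 - <<'E'
import cv2,numpy as np
a=cv2.imread('pics/w1.png');
L=cv2.resize(a[15:85,195:285],None,fx=6,fy=6,interpolation=2);R=cv2.resize(a[70:140,270:360],None,fx=6,fy=6,interpolation=2)
L=cv2.resize(L,(390,303));R=cv2.resize(R,(390,303))
b=cv2.imread('pics/scene0.png')[170:250,270:360];b=cv2.resize(b,(390,290),interpolation=2)
t=cv2.resize(cv2.imread('pics/t1.png'),(390,290))
cv2.imwrite('pics/z.png',np.vstack([np.hstack([L,R]),np.hstack([b,t])]))
E
```

```text
(no output)
```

View pics/z.png

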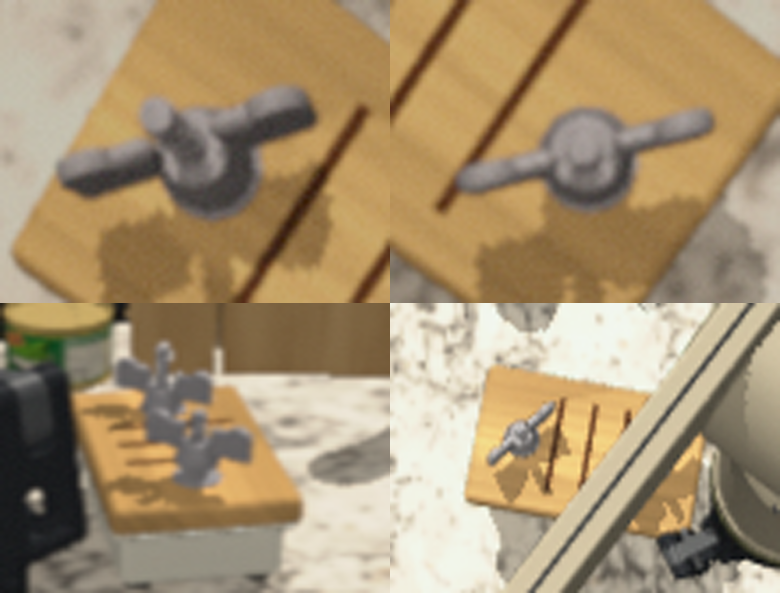

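The scene crop (bottom left) shows the near nut covering most of its post, so that is the loose one, at wrist pixel (315,106). Now I'll compute its axis and wing angle.

```bash
cat > h.py <<'E'
from plant import *
import numpy as np,cv2
from scipy.spatial.transform import Rotation as Ro
def ray(c,px,z):
    k=get_calibration(c) if isinstance(c,str) else c
    d=np.array([k['k1'],0,0,0,0.])
    u=cv2.undistortPoints(np.array([[px]],float),k['mtx'],d).ravel()
    v=k['R'].T@np.array([u[0],u[1],1]);o=-k['R'].T@k['t']
    return o+v*(z-o[2])/v[2]
def tool_axes():
    s=get_state();return np.array(s['eef_pos']),Ro.from_rotvec(s['ee_rot']).as_matrix()
E
python3 - <<'E'
from h import *
p=ray('wrist',(315,105.8),.118);t=ray('wrist',(230.8,39.2),.118)
a=ray('wrist',(285.7,111.6),.111);b=ray('wrist',(344.4,97.7),.111)
print(p,t,np.linalg.norm(p-t),a,b,(a+b)/2,np.linalg.norm(a-b),np.degrees(np.arctan2(*(b-a)[1::-1])))
print('press x deg',np.degrees(np.arctan2(*(p-t)[1::-1])))
e,R=tool_axes();print(e,R.round(3),R.T@(p-e), R.T@(b-a))
E
```

```text
[ 0.46235951 -0.27036509  0.118     ] [ 0.49443431 -0.1738044   0.118     ] 0.10174850504206423 [ 0.44737279 -0.24347115  0.111     ] [ 0.48009962 -0.29573865  0.111     ] [ 0.4637362 -0.2696049  0.111    ] 0.061667960230302826 -57.947623774905885
press x deg -108.37506458773557
[ 0.3855005  -0.30404378  0.273513  ] [[ 0.944  0.33  -0.001]
 [ 0.33  -0.944  0.   ]
 [-0.    -0.    -1.   ]] [ 0.08374186 -0.00638736  0.15547462] [ 1.36683700e-02  6.01341146e-02 -3.51552584e-05]
```

Nut axis is (0.463,-0.270). The wings sit 50° from home, so the turn is about 410° clockwise, which is positive about tool z. I'll straddle the nut with the fingers behind the wings and turn the wrist.

play_rows(
  motion=[0, 0, 0, 42, -3, 0, 0.45, 0, 0, 0, 42, -3, 0, 0.45, 0, 0, -10.5, 0, 0, 15, 0.45, 0, 0, -10.5, 0, 0, 15, 0.45, 0, 0, -10.5, 0, 0, 15, 0.45, 0, 0, -10.5, 0, 0, 15, 0.45, 0, 0, -10.5, 0, 0, 15, 0.45, 0, 0, -10.5, 0, 0, 15, 0.45],
)

```text
time: 3.28
eef_pos: [0.4628, -0.2707, 0.183]
ee_rot: [-2.36, -2.073, 0.0]
contact_force: [-0.1, -0.0, -0.7]
grip_width: 0.0384
finger_force: 0.0
```

play_rows(
  motion=[0, 0, -10, 0, 0, 0, 0.45, 0, 0, 0, 0, 0, 0, 0.45],
)

```text
time: 3.52
eef_pos: [0.4629, -0.2704, 0.1834]
ee_rot: [-2.178, -2.263, 0.0]
contact_force: [0.0, -0.2, -0.5]
grip_width: 0.0388
finger_force: 0.0
```

```bash
cat > chk.py <<'E'
from h import *
s=get_state();e,R=tool_axes()
print(s['time'],e.round(4),'J6',np.degrees(s['joint_positions'][5]).round(1),'Jall',np.round(s['joint_positions'],2),s['grip_width'],'F',np.round(s['contact_force'],1),'T',np.round(s['torque'],2))
print('tilt',R[:,2].round(3),'y-axis angle',np.degrees(np.arctan2(R[1,1],R[0,1])),'d tool mm',(R.T@(np.array([.463,-.270,.110])-e)*1e3).round(1))
E
python3 chk.py; python3 -c "
from h import *
im=get_image('wrist');cv2.imwrite('pics/w2.png',im[:,:,::-1])"
```

```text
3.525 [ 0.4629 -0.2704  0.1834] J6 -38.0 Jall [-0.62 -0.02  1.72 -0.    1.44 -0.66] 0.038770275464447106 F [ 0.  -0.2 -0.5] T [-0.03  0.03 -0.01]
tilt [-0.001  0.    -1.   ] y-axis angle 2.1953768941868526 d tool mm [ 0.4  0.2 73.4]
```

View pics/w2.png

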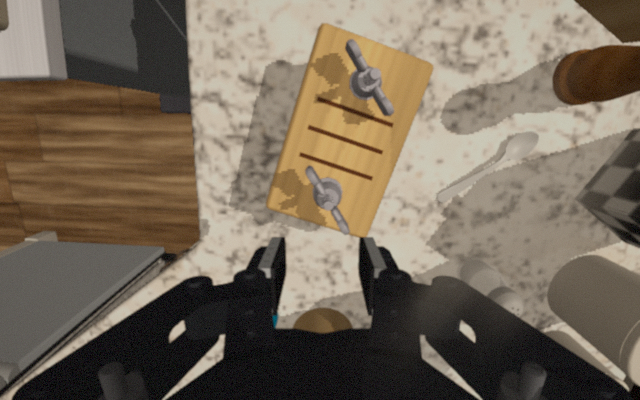

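The press is upright and the loose nut (327,192) is centred between the fingers, with its wings well clear of them. Descending.

play_rows(
  motion=[0, 0, 0, 0, 0, 20, 0.45, 0, 0, 0, 0, 0, 20, 0.45, 0, 0, 0, 0, 0, 20, 0.45, 0, 0, 0, 0, 0, 13, 0.45, 0, 0, 0, 0, 0, 0, 0.45],
)

```text
time: 4.2
eef_pos: [0.4626, -0.269, 0.1091]
ee_rot: [-2.175, -2.263, 0.001]
contact_force: [0.4, 0.7, 0.3]
grip_width: 0.0384
finger_force: 0.0
```

play_rows(
  motion=[0, 0, 9, 0, 0, 0, 0.45, 0, 0, 9, 0, 0, 0, 0.45, 0, 0, 9, 0, 0, 0, 0.45, 0, 0, 9, 0, 0, 0, 0.45, 0, 0, 9, 0, 0, 0, 0.45],
)

```text
time: 4.82
eef_pos: [0.4642, -0.2701, 0.112]
ee_rot: [2.879, 1.253, 0.001]
contact_force: [-0.3, 0.0, 0.5]
grip_width: 0.0383
finger_force: 0.0
```

```bash
python3 chk.py; python3 -c "
from h import *
im=get_image('wrist');cv2.imwrite('pics/w3.png',im[:,:,::-1])"
```

```text
4.825 [ 0.4642 -0.2701  0.112 ] J6 7.3 Jall [-0.62  0.04  1.79 -0.    1.3   0.13] 0.0383232842575269 F [-0.3  0.   0.5] T [0.   0.01 0.02]
tilt [ 0.001 -0.001 -1.   ] y-axis angle -42.98129736108951 d tool mm [-0.7 -0.9  1.9]
```

View pics/w3.png

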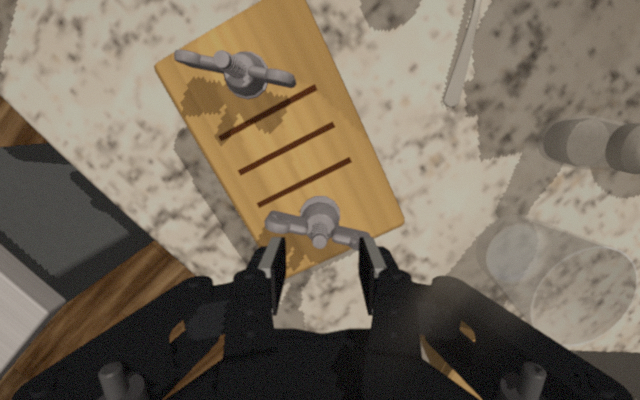

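The right finger is behind the right wing at (350,240), and the wings are turning with the fingers. Continuing the stroke.

play_rows(
  motion=[0, 0, 9, 0, 0, 0, 0.45, 0, 0, 9, 0, 0, 0, 0.45, 0, 0, 9, 0, 0, 0, 0.45, 0, 0, 9, 0, 0, 0, 0.45, 0, 0, 9, 0, 0, 0, 0.45, 0, 0, 9, 0, 0, 0, 0.45, 0, 0, 9, 0, 0, 0, 0.45, 0, 0, 9, 0, 0, 0, 0.45],
)

```text
time: 5.88
eef_pos: [0.464, -0.2699, 0.1117]
ee_rot: [3.068, -0.675, 0.002]
contact_force: [0.7, 0.4, -0.3]
grip_width: 0.0387
finger_force: 0.0
```

play_rows(
  motion=[0, 0, 9, 0, 0, 0, 0.45, 0, 0, 9, 0, 0, 0, 0.45, 0, 0, 9, 0, 0, 0, 0.45, 0, 0, 9, 0, 0, 0, 0.45, 0, 0, 9, 0, 0, 0, 0.45, 0, 0, 9, 0, 0, 0, 0.45, 0, 0, 9, 0, 0, 0, 0.45, 0, 0, 0, 0, 0, 0, 0.45],
)

```text
time: 6.88
eef_pos: [0.464, -0.2699, 0.1116]
ee_rot: [-2.269, 2.172, -0.002]
contact_force: [0.5, -0.5, -0.4]
grip_width: 0.0387
finger_force: 0.0
```

```bash
python3 chk.py; python3 -c "
from h import *
im=get_image('wrist');cv2.imwrite('pics/w4.png',im[:,:,::-1])"
```

```text
6.875 [ 0.464  -0.2699  0.1116] J6 141.8 Jall [-0.62  0.04  1.79  0.    1.3   2.48] 0.03872363995173711 F [ 0.5 -0.5 -0.4] T [ 0.04  0.02 -0.03]
tilt [ 0.001 -0.001 -1.   ] y-axis angle -177.50072950718624 d tool mm [0.1 1.  1.6]
```

View pics/w4.png

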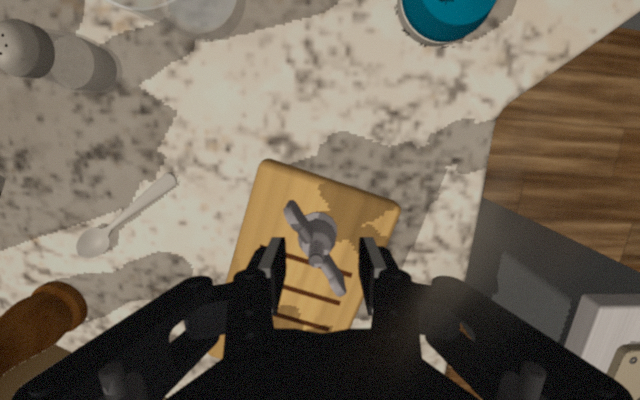

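```bash
python3 - <<'E'
from h import *
e,R=tool_axes();k=get_calibration('wrist');d=np.array([k['k1'],0,0,0,0.])
def pr(X): return cv2.projectPoints(np.array([X],float),cv2.Rodrigues(k['R'])[0],k['t'],k['mtx'],d)[0].ravel().round(0)
for dz in [0,10,20,25,30,40]:
    print(dz,[pr(e+R@np.array([0,y,dz])/1e3) for y in (-19,0,19)])
for z in (.072,.104,.113,.118): print('axis z',z,pr([.463,-.270,z]))
for s in ((292,205),(340,292)):print(ray('wrist',s,.112))
E
```

```text
0 [array([287., 248.]), array([322., 248.]), array([356., 248.])]
10 [array([289., 241.]), array([322., 241.]), array([354., 241.])]
20 [array([291., 235.]), array([322., 235.]), array([352., 235.])]
25 [array([292., 232.]), array([322., 232.]), array([352., 232.])]
30 [array([293., 229.]), array([322., 229.]), array([351., 229.])]
40 [array([294., 224.]), array([322., 224.]), array([349., 224.])]
axis z 0.072 [323. 224.]
axis z 0.104 [323. 243.]
axis z 0.113 [323. 249.]
axis z 0.118 [323. 253.]
[ 0.48076372 -0.29422139  0.112     ]
[ 0.45204479 -0.24320285  0.112     ]
```

```bash
python3 - <<'E'
import cv2,numpy as np
a=cv2.imread('pics/w3.png')[185:325,240:400];b=cv2.imread('pics/w4.png')[185:325,240:400]
cv2.imwrite('pics/z2.png',np.hstack([cv2.resize(a,(400,350),interpolation=2),cv2.resize(b,(400,350),interpolation=2)]))
E
```

```text
(no output)
```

View pics/z2.png

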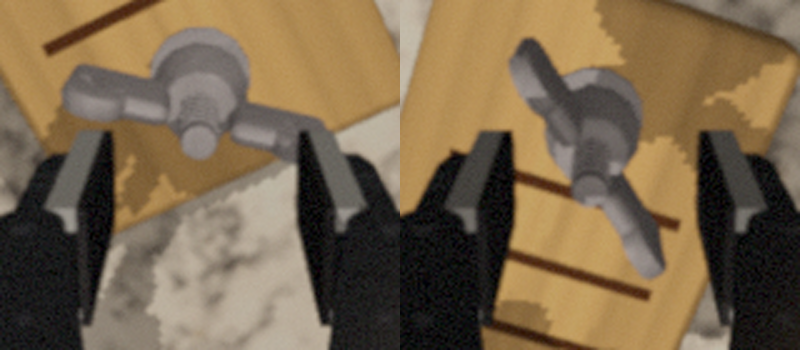

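The crop shows the tips passing over the wings: the right tip covers the wing end, and the wing angle hasn't changed. So the half-open tips sit farther back than I assumed. I'll lower in small steps, watching the force, in this clear orientation.

play_rows(
  motion=[0, 0, 0, 0, 0, 6, 0.45, 0, 0, 0, 0, 0, 6, 0.45, 0, 0, 0, 0, 0, 4, 0.45, 0, 0, 0, 0, 0, 0, 0.45],
)

```text
time: 7.42
eef_pos: [0.4632, -0.2693, 0.0942]
ee_rot: [2.267, -2.175, -0.002]
contact_force: [0.0, 0.5, 0.5]
grip_width: 0.0384
finger_force: 0.0
```

```bash
python3 chk.py; python3 - <<'E'
from h import *
im=get_image('wrist')[:,:,::-1];cv2.imwrite('pics/w5.png',im)
s=get_image('scene')[:,:,::-1];cv2.imwrite('pics/s5.png',s)
cv2.imwrite('pics/z5.png',np.hstack([cv2.resize(im[170:330,240:400],(400,400),interpolation=2),cv2.resize(s[140:260,260:380],(400,400),interpolation=2)]))
E
```

```text
7.425 [ 0.4632 -0.2693  0.0942] J6 142.0 Jall [-0.62  0.06  1.81  0.    1.27  2.48] 0.038406734733812536 F [0.  0.5 0.5] T [-0.07 -0.01  0.04]
tilt [-0.001  0.001 -1.   ] y-axis angle -177.6209763800672 d tool mm [  0.7   0.2 -15.8]
```

View pics/z5.png

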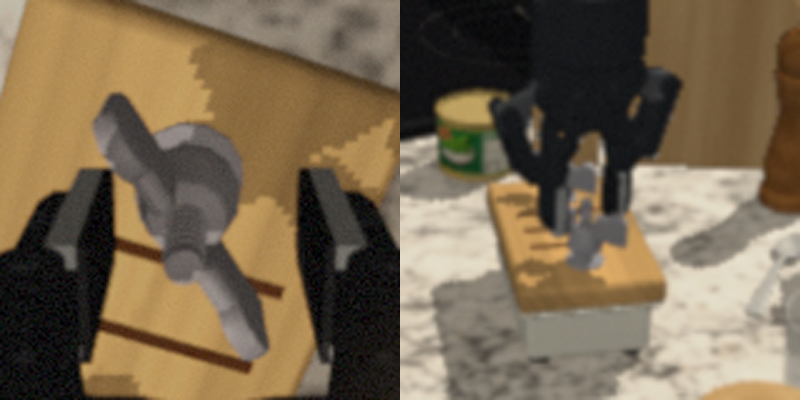

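```bash
python3 - <<'E'
from h import *
k=get_calibration('scene');d=np.array([k['k1'],0,0,0,0.])
def pr(X,k=k): return (cv2.projectPoints(np.array([X],float),cv2.Rodrigues(k['R'])[0],k['t'],k['mtx'],np.array([k['k1'],0,0,0,0.]))[0].ravel()-[260,140])*3.333+[400,0]
print('nut axis',[(z,pr([.463,-.27,z]).round()) for z in (.07,.104,.118)],'tight',[(z,pr([.494,-.174,z]).round()) for z in (.072,.104,.118)])
e,R=tool_axes()
for z in (.06,.07,.08,.09,.1,.11,.12): print(z,[pr([e[0]+dx,e[1],z]).round() for dx in (-.026,.026)])
w=get_calibration('wrist')
for dz in (-20,-10,0,10,20,25): print(dz,[((pr(e+R@np.array([x,-19,dz])/1e3,w)-[400,0])/3.333+[260,140]-[240,170]).dot(np.eye(2)*2.5).round() for x in(-11,0,11)])
E
```

```text
nut axis [(0.07, array([581., 266.])), (0.104, array([582., 223.])), (0.118, array([582., 205.]))] tight [(0.072, array([558., 199.])), (0.104, array([558., 160.])), (0.118, array([558., 143.]))]
0.06 [array([547., 287.]), array([613., 270.])]
0.07 [array([548., 274.]), array([614., 258.])]
0.08 [array([548., 261.]), array([614., 245.])]
0.09 [array([548., 248.]), array([615., 233.])]
0.1 [array([548., 235.]), array([615., 220.])]
0.11 [array([548., 222.]), array([616., 207.])]
0.12 [array([548., 209.]), array([616., 194.])]
-20 [array([109., 288.]), array([107., 238.]), array([105., 186.])]
-10 [array([115., 263.]), array([113., 216.]), array([111., 167.])]
0 [array([120., 241.]), array([118., 196.]), array([117., 149.])]
10 [array([125., 221.]), array([123., 178.]), array([122., 134.])]
20 [array([129., 203.]), array([128., 163.]), array([126., 120.])]
25 [array([131., 195.]), array([130., 155.]), array([129., 114.])]
```

Both cameras put the tips about 10 mm behind the TCP at this opening, so they are now at z≈0.105. I'll go down another 14 mm, then return the wrist. The fingers clear the wings, but only within limits, so I'll lift for the return.

play_rows(
  motion=[0, 0, -10, 0, 0, -30, 0.45, 0, 0, -10, 0, 0, 0, 0.45, 0, 0, -10, 0, 0, 0, 0.45, 0, 0, -10, 0, 0, 0, 0.45, 0, 0, -10, 0, 0, 0, 0.45, 0, 0, -10, 0, 0, 0, 0.45, 0, 0, -10, 0, 0, 0, 0.45, 0, 0, -10, 0, 0, 0, 0.45],
)

```text
time: 8.52
eef_pos: [0.4637, -0.2697, 0.1252]
ee_rot: [3.135, -0.2, 0.001]
contact_force: [0.1, -0.2, -0.7]
grip_width: 0.0386
finger_force: 0.0
```

play_rows(
  motion=[0, 0, -10, 0, 0, 0, 0.45, 0, 0, -10, 0, 0, 0, 0.45, 0, 0, -10, 0, 0, 0, 0.45, 0, 0, -10, 0, 0, 0, 0.45, 0, 0, -10, 0, 0, 0, 0.45, 0, 0, -10, 0, 0, 0, 0.45, 0, 0, -10, 0, 0, 0, 0.45, 0, 0, -10, 0, 0, 0, 0.45],
)

```text
time: 9.52
eef_pos: [0.4638, -0.2697, 0.1252]
ee_rot: [2.53, 1.862, 0.0]
contact_force: [0.4, 0.6, 0.1]
grip_width: 0.038
finger_force: 0.0
```

play_rows(
  motion=[0, 0, -10, 0, 0, 0, 0.45, 0, 0, -10, 0, 0, 0, 0.45, 0, 0, 0, 0, 0, 20, 0.45, 0, 0, 0, 0, 0, 16, 0.45, 0, 0, 0, 0, 0, 5, 0.45, 0, 0, 0, 0, 0, 4, 0.45, 0, 0, 0, 0, 0, 0, 0.45],
)

```text
time: 10.4
eef_pos: [0.4637, -0.2697, 0.08]
ee_rot: [2.175, 2.266, 0.0]
contact_force: [-0.2, 0.4, -0.4]
grip_width: 0.0385
finger_force: 0.0
```

```bash
python3 chk.py
```

```text
10.4 [ 0.4637 -0.2697  0.08  ] J6 -38.0 Jall [-0.62  0.08  1.82  0.    1.24 -0.66] 0.038501789768880815 F [-0.2  0.4 -0.4] T [-0.03  0.03  0.04]
tilt [ 0. -0. -1.] y-axis angle 2.3480321702616798 d tool mm [ -0.3  -0.7 -30. ]
```

play_rows(
  motion=[0, 0, 9, 0, 0, 0, 0.45, 0, 0, 9, 0, 0, 0, 0.45, 0, 0, 9, 0, 0, 0, 0.45, 0, 0, 9, 0, 0, 0, 0.45, 0, 0, 9, 0, 0, 0, 0.45],
)

```text
time: 11.02
eef_pos: [0.4642, -0.2697, 0.0807]
ee_rot: [2.879, 1.254, 0.002]
contact_force: [1.1, 0.6, 0.3]
grip_width: 0.0384
finger_force: 0.6
```

```bash
python3 chk.py; python3 -c "
from h import *
cv2.imwrite('pics/w6.png',get_image('wrist')[:,:,::-1])"
```

```text
11.025 [ 0.4642 -0.2697  0.0807] J6 7.3 Jall [-0.62  0.08  1.82  0.    1.24  0.13] 0.038387005532603664 F [1.1 0.6 0.3] T [ 0.17 -0.19  0.05]
tilt [ 0.001 -0.    -1.   ] y-axis angle -42.93722371204548 d tool mm [ -1.   -0.7 -29.3]
```

play_rows(
  motion=[0, 0, 9, 0, 0, 0, 0.45, 0, 0, 9, 0, 0, 0, 0.45, 0, 0, 9, 0, 0, 0, 0.45, 0, 0, 9, 0, 0, 0, 0.45, 0, 0, 9, 0, 0, 0, 0.45],
)

```text
time: 11.7
eef_pos: [0.4639, -0.2697, 0.0805]
ee_rot: [3.141, 0.061, 0.001]
contact_force: [-1.7, 2.2, 0.5]
grip_width: 0.0387
finger_force: 1.0
```

```bash
python3 chk.py; python3 -c "
from h import *
b=get_image('wrist')[:,:,::-1];cv2.imwrite('pics/w7.png',b)
a=cv2.imread('pics/w6.png')
cv2.imwrite('pics/z7.png',np.hstack([cv2.resize(x[170:330,240:400],(400,400),interpolation=2) for x in (a,b)]))"
```

```text
11.7 [ 0.4639 -0.2697  0.0805] J6 52.1 Jall [-0.62  0.08  1.82  0.    1.24  0.91] 0.03873918527303341 F [-1.7  2.2  0.5] T [0.22 0.2  0.08]
tilt [ 0.001 -0.    -1.   ] y-axis angle -87.78177046191568 d tool mm [ -0.9   0.2 -29.5]
```

View pics/z7.png

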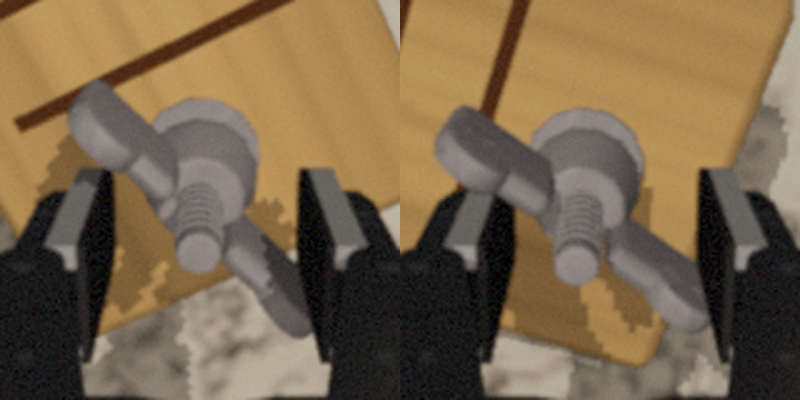

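The wings now turn with the fingers: both panels show the same wing angle in the jaws while the lid rotated underneath. Continuing the stroke, then reset and repeat.

play_rows(
  motion=[0, 0, 9, 0, 0, 0, 0.45, 0, 0, 9, 0, 0, 0, 0.45, 0, 0, 9, 0, 0, 0, 0.45, 0, 0, 9, 0, 0, 0, 0.45, 0, 0, 9, 0, 0, 0, 0.45, 0, 0, 9, 0, 0, 0, 0.45, 0, 0, 9, 0, 0, 0, 0.45, 0, 0, 9, 0, 0, 0, 0.45],
)

```text
time: 12.75
eef_pos: [0.4636, -0.2693, 0.08]
ee_rot: [-2.579, 1.794, 0.001]
contact_force: [0.1, 1.9, -0.7]
grip_width: 0.0382
finger_force: 0.7
```

play_rows(
  motion=[0, 0, 9, 0, 0, 0, 0.45, 0, 0, 9, 0, 0, 0, 0.45, 0, 0, 0, 0, 0, 0, 0.45, 0, 0, -10, 0, 0, 0, 0.45, 0, 0, -10, 0, 0, 0, 0.45, 0, 0, 0, 0, 0, -30, 0.45, 0, 0, -10, 0, 0, -15, 0.45, 0, 0, -10, 0, 0, 0, 0.45],
)

```text
time: 13.75
eef_pos: [0.4648, -0.2707, 0.1272]
ee_rot: [2.881, -1.25, 0.006]
contact_force: [-0.0, 1.3, 0.4]
grip_width: 0.0383
finger_force: 0.0
```

play_rows(
  motion=[0, 0, -10, 0, 0, 0, 0.45, 0, 0, -10, 0, 0, 0, 0.45, 0, 0, -10, 0, 0, 0, 0.45, 0, 0, -10, 0, 0, 0, 0.45, 0, 0, -10, 0, 0, 0, 0.45, 0, 0, -10, 0, 0, 0, 0.45, 0, 0, -10, 0, 0, 0, 0.45, 0, 0, -10, 0, 0, 0, 0.45],
)

```text
time: 14.75
eef_pos: [0.4637, -0.2699, 0.1253]
ee_rot: [3.011, 0.894, 0.0]
contact_force: [-0.2, 0.2, -0.8]
grip_width: 0.0386
finger_force: 0.0
```

play_rows(
  motion=[0, 0, -10, 0, 0, 0, 0.45, 0, 0, -10, 0, 0, 0, 0.45, 0, 0, -10, 0, 0, 0, 0.45, 0, 0, -10, 0, 0, 0, 0.45, 0, 0, -10, 0, 0, 0, 0.45, 0, 0, -10, 0, 0, 0, 0.45, 0, 0, -10, 0, 0, 0, 0.45, 0, 0, -10, 0, 0, 0, 0.45],
)

```text
time: 15.75
eef_pos: [0.4637, -0.2699, 0.1253]
ee_rot: [1.732, 2.62, -0.0]
contact_force: [0.1, 1.0, 0.0]
grip_width: 0.0383
finger_force: 0.0
```

```bash
python3 chk.py
```

```text
15.75 [ 0.4637 -0.2699  0.1253] J6 -58.8 Jall [-0.62  0.03  1.78 -0.    1.33 -1.03] 0.03831377858037996 F [0.1 1.  0. ] T [-0.   -0.01  0.04]
tilt [ 0.    -0.001 -1.   ] y-axis angle 23.08458827185062 d tool mm [ 0.2 -0.7 15.3]
```

play_rows(
  motion=[0, 0, 0, 0, 0, 15, 0.45, 0, 0, 0, 0, 0, 15, 0.45, 0, 0, 0, 0, 0, 10, 0.45, 0, 0, 0, 0, 0, 5, 0.45, 0, 0, 8, 0, 0, 0, 0.45, 0, 0, 8, 0, 0, 0, 0.45, 0, 0, 8, 0, 0, 0, 0.45, 0, 0, 8, 0, 0, 0, 0.45],
)

```text
time: 16.75
eef_pos: [0.4638, -0.2694, 0.0799]
ee_rot: [-2.405, -2.021, -0.001]
contact_force: [1.1, 1.6, -0.9]
grip_width: 0.0382
finger_force: 0.6
```

play_rows(
  motion=[0, 0, 9, 0, 0, 0, 0.45, 0, 0, 9, 0, 0, 0, 0.45, 0, 0, 9, 0, 0, 0, 0.45, 0, 0, 9, 0, 0, 0, 0.45, 0, 0, 9, 0, 0, 0, 0.45, 0, 0, 9, 0, 0, 0, 0.45, 0, 0, 9, 0, 0, 0, 0.45, 0, 0, 9, 0, 0, 0, 0.45],
)

```text
time: 17.75
eef_pos: [0.464, -0.2697, 0.08]
ee_rot: [3.133, 0.22, 0.001]
contact_force: [2.0, 0.8, -0.3]
grip_width: 0.0385
finger_force: 0.5
```

play_rows(
  motion=[0, 0, 8, 0, 0, 0, 0.45, 0, 0, 8, 0, 0, 0, 0.45, 0, 0, 8, 0, 0, 0, 0.45, 0, 0, 8, 0, 0, 0, 0.45, 0, 0, 8, 0, 0, 0, 0.45],
)

```text
time: 18.38
eef_pos: [0.4631, -0.2691, 0.0793]
ee_rot: [-3.02, 0.864, 0.002]
contact_force: [-1.5, 2.0, -0.8]
grip_width: 0.0381
finger_force: 0.9
```

```bash
python3 chk.py
```

```text
18.375 [ 0.4631 -0.2691  0.0793] J6 86.3 Jall [-0.62  0.08  1.82  0.    1.24  1.51] 0.03812097121894602 F [-1.5  2.  -0.8] T [0.23 0.27 0.01]
tilt [-0.001  0.001 -1.   ] y-axis angle -121.91998213488608 d tool mm [  0.4   0.8 -30.7]
```

play_rows(
  motion=[0, 0, 9, 0, 0, 0, 0.45, 0, 0, 9, 0, 0, 0, 0.45, 0, 0, 9, 0, 0, 0, 0.45, 0, 0, 9, 0, 0, 0, 0.45, 0, 0, 9, 0, 0, 0, 0.45, 0, 0, 9, 0, 0, 0, 0.45, 0, 0, 0, 0, 0, 0, 0.45],
)

```text
time: 19.25
eef_pos: [0.4637, -0.2696, 0.0798]
ee_rot: [-2.305, 2.134, -0.0]
contact_force: [-0.0, -0.1, -0.4]
grip_width: 0.0385
finger_force: 0.1
```

play_rows(
  motion=[0, 0, -10, 0, 0, 0, 0.45, 0, 0, -10, 0, 0, 0, 0.45, 0, 0, 0, 0, 0, -30, 0.45, 0, 0, -10, 0, 0, -15, 0.45, 0, 0, -10, 0, 0, 0, 0.45, 0, 0, -10, 0, 0, 0, 0.45, 0, 0, -10, 0, 0, 0, 0.45, 0, 0, -10, 0, 0, 0, 0.45],
)

```text
time: 20.25
eef_pos: [0.4637, -0.2699, 0.1251]
ee_rot: [3.114, -0.412, 0.001]
contact_force: [0.5, 0.0, 1.5]
grip_width: 0.0386
finger_force: 0.0
```

play_rows(
  motion=[0, 0, -10, 0, 0, 0, 0.45, 0, 0, -10, 0, 0, 0, 0.45, 0, 0, -10, 0, 0, 0, 0.45, 0, 0, -10, 0, 0, 0, 0.45, 0, 0, -10, 0, 0, 0, 0.45, 0, 0, -10, 0, 0, 0, 0.45, 0, 0, -10, 0, 0, 0, 0.45, 0, 0, -10, 0, 0, 0, 0.45],
)

```text
time: 21.25
eef_pos: [0.4637, -0.2699, 0.125]
ee_rot: [2.65, 1.686, 0.0]
contact_force: [0.3, -0.8, 0.3]
grip_width: 0.0387
finger_force: 0.0
```

play_rows(
  motion=[0, 0, -10, 0, 0, 0, 0.45, 0, 0, -10, 0, 0, 0, 0.45, 0, 0, -10, 0, 0, 0, 0.45, 0, 0, -10, 0, 0, 0, 0.45, 0, 0, -10, 0, 0, 0, 0.45, 0, 0, 0, 0, 0, 0, 0.45],
)

```text
time: 22.0
eef_pos: [0.4637, -0.2698, 0.125]
ee_rot: [1.7, 2.641, -0.0]
contact_force: [-0.6, 0.5, 1.0]
grip_width: 0.0386
finger_force: 0.0
```

```bash
python3 chk.py
```

```text
22.0 [ 0.4637 -0.2698  0.125 ] J6 -60.1 Jall [-0.62  0.03  1.78 -0.    1.33 -1.05] 0.038595150234379136 F [-0.6  0.5  1. ] T [ 0.01  0.   -0.04]
tilt [ 0. -0. -1.] y-axis angle 24.46218836485649 d tool mm [ 0.1 -0.7 15. ]
```

play_rows(
  motion=[0, 0, 0, 0, 0, 15, 0.45, 0, 0, 0, 0, 0, 15, 0.45, 0, 0, 0, 0, 0, 10, 0.45, 0, 0, 0, 0, 0, 5, 0.45, 0, 0, 8, 0, 0, 0, 0.45, 0, 0, 8, 0, 0, 0, 0.45, 0, 0, 8, 0, 0, 0, 0.45, 0, 0, 8, 0, 0, 0, 0.45],
)

```text
time: 23.0
eef_pos: [0.4638, -0.2694, 0.0799]
ee_rot: [-2.369, -2.063, -0.001]
contact_force: [1.0, 1.4, 0.1]
grip_width: 0.0383
finger_force: 0.6
```

play_rows(
  motion=[0, 0, 6, 0, 0, 0, 0.45, 0, 0, 6, 0, 0, 0, 0.45, 0, 0, 6, 0, 0, 0, 0.45, 0, 0, 6, 0, 0, 0, 0.45, 0, 0, 6, 0, 0, 0, 0.45, 0, 0, 6, 0, 0, 0, 0.45],
)

```text
time: 23.75
eef_pos: [0.464, -0.2695, 0.08]
ee_rot: [2.89, 1.231, 0.001]
contact_force: [1.2, 1.4, -0.1]
grip_width: 0.0386
finger_force: 0.6
```

```bash
python3 chk.py; python3 -c "
from h import *
cv2.imwrite('pics/w8.png',get_image('wrist')[:,:,::-1])"
```

```text
23.75 [ 0.464  -0.2695  0.08  ] J6 8.2 Jall [-0.62  0.08  1.82  0.    1.24  0.14] 0.03857174261728909 F [ 1.2  1.4 -0.1] T [ 0.11 -0.21  0.04]
tilt [ 0.001  0.    -1.   ] y-axis angle -43.84814741594336 d tool mm [ -1.   -0.3 -30. ]
```

play_rows(
  motion=[0, 0, 3, 0, 0, 0, 0.45, 0, 0, 3, 0, 0, 0, 0.45, 0, 0, 3, 0, 0, 0, 0.45],
)

```text
time: 24.18
eef_pos: [0.4639, -0.2696, 0.08]
ee_rot: [2.976, 1.006, 0.001]
contact_force: [1.4, 0.5, -0.1]
grip_width: 0.0385
finger_force: 0.5
```

```bash
python3 chk.py
```

```text
24.175 [ 0.4639 -0.2696  0.08  ] J6 17.0 Jall [-0.62  0.08  1.82  0.    1.24  0.3 ] 0.03852518064430608 F [ 1.4  0.5 -0.1] T [ 0.11 -0.22  0.07]
tilt [ 0.001 -0.    -1.   ] y-axis angle -52.647186910594776 d tool mm [ -1.   -0.2 -30. ]
```

Approaching home at about y-angle -70, in small steps.

play_rows(
  motion=[0, 0, 3, 0, 0, 0, 0.45, 0, 0, 3, 0, 0, 0, 0.45, 0, 0, 3, 0, 0, 0, 0.45],
)

```text
time: 24.55
eef_pos: [0.464, -0.2697, 0.08]
ee_rot: [3.046, 0.769, 0.001]
contact_force: [0.1, 0.1, -0.4]
grip_width: 0.0388
finger_force: 0.5
```

```bash
python3 chk.py
```

```text
24.55 [ 0.464  -0.2697  0.08  ] J6 26.0 Jall [-0.62  0.08  1.82  0.    1.24  0.45] 0.038837945375325755 F [ 0.1  0.1 -0.4] T [ 0.09 -0.19  0.11]
tilt [ 0.001 -0.    -1.   ] y-axis angle -61.646999876829945 d tool mm [ -1.   -0.1 -30. ]
```

play_rows(
  motion=[0, 0, 2, 0, 0, 0, 0.45, 0, 0, 2, 0, 0, 0, 0.45],
)

```text
time: 24.8
eef_pos: [0.4639, -0.2697, 0.08]
ee_rot: [3.071, 0.661, 0.001]
contact_force: [3.4, 1.0, -1.4]
grip_width: 0.0385
finger_force: 1.6
```

```bash
python3 chk.py
```

```text
24.8 [ 0.4639 -0.2697  0.08  ] J6 30.0 Jall [-0.62  0.08  1.82  0.    1.24  0.52] 0.038515652198567896 F [ 3.4  1.  -1.4] T [ 0.12 -0.56  0.09]
tilt [ 0.001 -0.    -1.   ] y-axis angle -65.69473356489048 d tool mm [ -1.   -0.1 -30. ]
```

play_rows(
  motion=[0, 0, 2, 0, 0, 0, 0.45, 0, 0, 2, 0, 0, 0, 0.45],
)

```text
time: 25.05
eef_pos: [0.4646, -0.2696, 0.0802]
ee_rot: [3.092, 0.553, 0.003]
contact_force: [6.1, -0.1, -2.6]
grip_width: 0.0384
finger_force: 3.2
```

```bash
python3 chk.py
```

```text
25.05 [ 0.4646 -0.2696  0.0802] J6 34.1 Jall [-0.62  0.08  1.82  0.    1.24  0.59] 0.03837768151946672 F [ 6.1 -0.1 -2.6] T [ 0.08 -1.14  0.17]
tilt [ 0.002 -0.    -1.   ] y-axis angle -69.7293422965033 d tool mm [ -1.6  -0.2 -29.8]
```

The force rose steadily from about -65° (0.5 → 3.4 → 6 N), right where home was predicted, so this is the stop. I'll back off, lift and verify numerically.

play_rows(
  motion=[0, 0, -8, 0, 0, 0, 0.45, 0, 0, -8, 0, 0, 0, 0.45, 0, 0, 0, 0, 0, -30, 0.45, 0, 0, 0, 0, 0, -40, 0.45, 0, 0, 0, 0, 0, -40, 0.45, 0, 0, 0, -40, 0, -20, 0.45, 0, 0, 0, -30, 0, 0, 0.45, 0, 0, 0, 0, 0, 0, 0.45],
)

```text
time: 26.05
eef_pos: [0.4058, -0.3123, 0.2102]
ee_rot: [2.986, 0.975, -0.001]
contact_force: [0.2, -0.1, -1.0]
grip_width: 0.0387
finger_force: 0.0
```

```bash
python3 chk.py; python3 - <<'E'
from h import *
im=get_image('wrist');k=get_calibration('wrist');cv2.imwrite('pics/w9.png',im[:,:,::-1])
for n in('loose_nut','tight_nut','press'):
    print(n,[(np.round(q['at'],3).tolist(),round(q['score'],2)) for q in spot_in('wrist',n)[:2]])
# rectify plane z=.100 around press to a top-down map, 0.5 mm/px
def rect(im,k,z,n=240):
    g=np.array([[ [.480+(i-n/2)*.001*.75,-.222+(j-n/2)*.001*.75,z] for j in range(n)] for i in range(n)]).reshape(-1,3)
    p=cv2.projectPoints(g,cv2.Rodrigues(k['R'])[0],k['t'],k['mtx'],np.array([k['k1'],0,0,0,0.]))[0].reshape(n,n,2).astype(np.float32)
    return cv2.remap(im,p[...,0],p[...,1],cv2.INTER_LINEAR)
m=rect(im,k,.098);hsv=cv2.cvtColor(m,cv2.COLOR_RGB2HSV)
wood=(hsv[...,1]>90)
c=max(cv2.findContours(wood.astype(np.uint8),0,2)[0],key=cv2.contourArea);print('lid',cv2.minAreaRect(c))
hull=cv2.fillPoly(np.zeros(m.shape[:2],np.uint8),[cv2.convexHull(c)],1)
g=((hsv[...,1]<70)&(hull>0)).astype(np.uint8)
g=cv2.morphologyEx(g,cv2.MORPH_OPEN,np.ones((3,3),np.uint8))
nn,lab,st,ce=cv2.connectedComponentsWithStats(g)
for i in range(1,nn):
    if st[i,4]>100:
        yx=np.argwhere(lab==i).astype(float);w,v=np.linalg.eigh(np.cov(yx.T));d=v[:,1]
        print('blob',st[i,4],'x,y',.480+(ce[i][1]-120)*.00075,-.222+(ce[i][0]-120)*.00075,'angle',np.degrees(np.arctan2(d[1],d[0]))%180,w.round(0))
E
```

```text
26.05 [ 0.4058 -0.3123  0.2102] J6 10.5 Jall [-0.76 -0.1   1.75 -0.    1.49  0.18] 0.03865343024166945 F [ 0.2 -0.1 -1. ] T [0.05 0.02 0.03]
tilt [-0.    -0.001 -1.   ] y-axis angle -53.82510745793315 d tool mm [ 71.2  -0.4 100.2]
loose_nut [([0.466, -0.262, 0.091], 0.72)]
tight_nut [([0.486, -0.175, 0.093], 0.66)]
press [([0.473, -0.462, 0.073], 0.68), ([0.474, -0.218, 0.068], 0.61)]
lid ((119.08714294433594, 118.87614440917969), (200.66458129882812, 122.69754028320312), 16.699243545532227)
blob 1185 x,y 0.4671411392405063 -0.2646069620253165 angle 73.2376133624688 [ 46. 318.]
blob 1557 x,y 0.49428468208092485 -0.17452312138728324 angle 123.06083586463814 [ 66. 358.]
```

The wings now lie at 73.2° and the lid's long axis at 73.3°. The tight nut and press are where they were, so the nut is home. Handing in.

```bash
python3 -c "
from plant import *
print(close_job())"
```

```text
the job is handed in; nothing more can be done
None
```

The loose wing nut is home on its washer: I pushed it about 410° clockwise in three strokes until it stopped, its wings now lie along the press's long axis, and the job is handed in at 26 s of the 72 s allowed.

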